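# Shim the rocking seed balance

### The arm

A 6-joint arm with a two-finger parallel gripper is mounted at the origin on the work surface. World frame = base frame: x ahead of the robot, y to its left, z up, the work surface at z = 0. Lengths are in m, angles in rad, forces in N, time in s.
With the tool pointing down it reaches from about 0.35 to 0.975 m from the base axis. Payload 4.9 kg.
Tool frame: the origin (TCP) lies midway between the tips of the shut fingers; the grasp point (between the pads) lies ctrl.grip_depth behind it (ctrl.grip_depth is the distance from the TCP to the grasp point, in m); y points along the fingers, z is the direction in which the jaws open and shut, and the axes are right-handed (so a half turn about y gives the same grasp; the last joint's range is limited). The gripper opens to 85 mm and grips with 20 to 120 N. Pads are 22 mm wide; open, the fingers measure 114 mm over their backs; the gripper's body (76 mm by 85 mm) begins 54 mm behind the grasp point. The pads swing forward as they close: fully open they stand 13 mm farther back than shut.
Start: joints at [-0.119, 0.053, 1.613, -0, 1.476, -0.119], TCP at [0.625, 0, 0.231] pointing down, gripper open.
Joint ranges: [-3.01, 3.01], [-1.01, 2.22], [0.06, 2.58], [-1.02, 4.17], [0.09, 2.62], [-3.14, 3.14]. Speed limits (rad/s): [2.57, 2.57, 3.14, 3.14, 3.14, 3.14].

### API

Orientations are given as a rotation vector (axis times angle).
In Python, from station import ctrl gives the robot as it stands.
- The arm moves only by the tool jog_arm, never from a script. Its argument "moves" is a list of rows, each a list of 6 numbers: the shift along the tool's x, y, z in mm, then the turn, a rotation vector about the tool's x, y, z in rad. In form: [[x, y, z, wx, wy, wz], ...]. A call has 1 to 12 rows; each row shifts and turns the commanded pose from where the row before left it, along the tool's axes as they then stand; what a row does not reach is not made up. A row lasts 1/10 s, in which the tool goes at most 50 mm and 8.59 degrees, less where a joint would pass 70% of its speed; a pose out of reach is approached as far as the arm can. A call is refused whole if a number of a shift passes 50 or a number of a turn 0.15, either way. A call with a gripper value outside its range is refused whole. "grip" is the finger opening in mm, from 0 to 85.4, set as the call begins (left out, the last holds). The fingers move at their own pace and stop on an object; "grip_force" is the grip in N (left out, the last holds). Time passes only in rows, so rows that do not move let the fingers close. It gives the time, the measured TCP pose, the force and the opening at its end, in the units of the state.
- ctrl.get_obs(): the state, without advancing time (a new reading comes with each control period).
- ctrl.get_image(name): name is "scene" or "side" or "wrist"; returns the picture (400x640x3 uint8, red, green, blue); there is no depth.
- ctrl.camera_params(name): a dict with "fx", "fy", "cx", "cy" (pixels), "D" ([k1, k2, p1, p2, k3] as OpenCV has them; the pictures are not rectified), "pose" (4x4, takes a point from camera to world coordinates); the wrist camera has in their place "T_tool_cam" (4x4, takes a point from camera to tool coordinates, whose origin is the TCP and whose axes are the tool frame's). Camera axes: x right, y up, looking along -z (the intrinsics and any distortion apply to the point x, -y, -z); pixel columns grow to the right and rows downward; lengths in m; the calibration is good to about 2 mm. A picture is of the moment at which its call begins: read the wrist's pose just before it. camera_params takes no time and is no camera call.
- ctrl.finish_job(): hands the job in, once; it reports no verdict.
The state is a dict: "t": time; "q": joint angles; "dq": joint speeds; "effort": joint torques, N m; "tool_pos": TCP position; "tool_rot": TCP orientation; "contact_force": force on the tool from outside, world axes, zero at the start; "wrist_torque": the same for the moment, N m; "opening": finger opening in m.
Only numpy, scipy, OpenCV 4.12 (cv2) and the standard library are available. Lean on these libraries where they do the work, as an engineer would, in place of code of your own. Each camera call takes 0.05 s, during which the arm holds its last target. There are 200 camera calls.

### The job

The white seed balance rocks and leans because its brass foot is too short. With the fingertips, slide the wooden wedge along the table, thin end first, under that foot until the balance stands level and steady on the wedge, no less and no more, and leave it there. Push only the wedge: nothing is gripped or lifted, the balance is not touched or shoved out of place, and the other things on the table stay where they are.

Things in the scene. Friction and masses are not known exactly. Their poses are not given: they have to be found in the camera images.
- balance: Loose white bench balance, 1.5 to 2.2 kg, held by friction only. Origin: centre of its footprint, level with the soles of its three full feet; -x is its front (dark display), +y its left seen from the robot, z up. Feet at x = +-85, y = +-115 mm: three black, 22 mm tall; the front left one (-85, +115) brass, 10 mm too short. Level when z is vertical; the foot raised too far tips it the other way.
- pan (a point): Centre of the top of the round steel pan (124 mm wide), 81 mm above the balance's origin plane. The white housing below is 215 x 180 mm, 57 mm high at the front, 70 mm behind.
- short_foot (a point): Lowest point of the brass foot, a dome 24 mm wide (curvature radius 25 mm). At the start it stands on the table, the balance leaning on it 4 to 5 degrees, about the line from the front right to the rear left foot, with about an eighth of the weight on it; when level it is 10 mm up.
- foot_head (a point): Top centre of the brass screw head (28 mm wide) straight above the brass foot, 41 mm above the balance's origin plane; visible from above. It sits on the end of a dark cross bar, 34 mm wide, 22 to 32 mm up, ending at y = +132 mm.
- wedge: Loose wooden wedge, 100 x 44 mm, 60 g. Origin: centre of its underside; x points to the thin end, z up. Thin end (x = +50) 1.2 mm high, rising evenly to 20.2 mm at the flat upright thick end (x = -50). It starts in front of the brass foot, thin end 15 to 60 mm from the foot's centre, pointing at it within about 0.25 rad, up to 20 mm to one side. It stays where it is pushed to.
- band (a point): Middle of the 16 mm wide blue band painted across the top of the wedge, 43 mm from the thin end. With the brass foot centred on the band the balance is level to within a few tenths of a degree.
- seed_cup: Small open steel cup, 44 mm across, 38 mm tall, on the table before the balance; origin at the centre of its underside. Leave it alone.
- check_weight: Brass check weight, 30 mm across, 42 mm tall, on the table left of the balance; origin at the centre of its underside. Leave it alone.
- jar_maize: Closed seed jar, 64 mm across, 100 mm tall, yellow contents, red lid; origin at the centre of its underside. Leave it alone.
- jar_bean: Closed seed jar, 64 mm across, 100 mm tall, dark brown contents, red lid; origin at the centre of its underside. Leave it alone.
- jar_millet: Closed seed jar, 64 mm across, 100 mm tall, pale contents, yellow lid; origin at the centre of its underside. Leave it alone.
- sample_tray: Open aluminium tray, 90 x 120 x 22 mm; origin at the centre of its underside. Leave it alone.
- seed_scoop: Steel seed spoon lying on the table. Leave it alone.
Not all that is in view belongs to the job. Several things have the shape of the wedge; the one meant has the colours described above.

How it is judged:
On the way:
1. the thin end of the wedge is under the brass foot and bears on it (contact force between wedge and balance above 0.3 N and horizontal distance between short_foot and band below 0.06 m), for 0.1 s.
At the end, for the whole second after the job is handed in: The balance stands still and level to within 0.015 rad (0.86 degree), its brass foot resting (over 0.5 N) on the wedge within 25 mm of the middle of the blue band, the wedge at rest flat on the table, and the balance within 30 mm of where it was (angle between balance's own z axis and vertical below 0.015 rad and contact force between wedge and balance above 0.5 N and horizontal distance between short_foot and band below 0.025 m and height (world z) of wedge below 0.004 m and distance of balance from where it was at the start of the episode below 0.03 m and linear speed of each of balance, wedge below 0.01 m/s and angular speed of balance below 0.05 rad/s); the robot touches nothing.
It fails at once if the wedge is lifted off the table or tipped (height (world z) of wedge above 0.012 m or angle between wedge's own z axis and vertical above 0.25 rad).
It fails at once if the balance is pushed or lifted by the robot, or shoved over 40 mm (contact force between any of the fingers, the arm and balance above 3 N or distance of balance from where it was at the start of the episode above 0.04 m).
It fails at once if another thing on the table is moved over 20 mm (distance of any of seed_cup, check_weight, jar_maize, jar_bean, jar_millet, sample_tray, seed_scoop from where it was at the start of the episode above 0.02 m).
It also fails if it takes over 48 s, if anything falls off the work surface, if the arm or the gripper's body presses on something with over 40 N, if the wrist force passes 120 N, or if a joint passes its speed limit or range.

## Working session

There is one attempt and no reset: what is moved stays moved. The work goes in short steps, Python scripts to look and compute and a tool call to move; the robot and the scene stay as the last step left them, time stands still between calls to the robot, and variables do not carry over. Pictures are saved under pics/ and viewed, about 8 in all and at most 12, crops included, and the job is handed in when it is done.

Besides the shell and the picture viewer there is one more tool, called after ">>>" as name([rows], argument=value, ...), one row to a line, values as JSON. jog_arm: Moves the arm, as the interface text tells. Its arguments: {"type":"object","properties":{"moves":{"type":"array","items":{"type":"array","items":{"type":"number"}}},"grip":{"type":"number"},"grip_force":{"type":"number"}},"required":["moves"]}

```bash
mkdir -p pics
cat > h.py <<'E'
import numpy as np, cv2
from scipy.spatial.transform import Rotation as R
from station import ctrl
def cam(n,obs=None):
    p=ctrl.camera_params(n)
    if 'pose' in p: T=np.array(p['pose'])
    else:
        o=obs or ctrl.get_obs(); W=np.eye(4); W[:3,:3]=R.from_rotvec(o['tool_rot']).as_matrix(); W[:3,3]=o['tool_pos']; T=W@np.array(p['T_tool_cam'])
    K=np.array([[p['fx'],0,p['cx']],[0,p['fy'],p['cy']],[0,0,1.]]); return K,np.array(p['D'],float),T
def ray(c,uv,z):
    K,D,T=c; q=cv2.undistortPoints(np.array(uv,float).reshape(-1,1,2),K,D).reshape(-1,2)
    d=np.c_[q[:,0],-q[:,1],-np.ones(len(q))]@T[:3,:3].T; o=T[:3,3]
    z=np.broadcast_to(z,len(q)); return o+d*((z-o[2])/d[:,2])[:,None]
def proj(c,P):
    K,D,T=c; q=(np.atleast_2d(P)-T[:3,3])@T[:3,:3]; q=q*[1,-1,-1]
    return cv2.projectPoints(q,np.zeros(3),np.zeros(3),K,D)[0].reshape(-1,2)
def snap(n,f):
    o=ctrl.get_obs(); im=ctrl.get_image(n); cv2.imwrite('pics/'+f,im[:,:,::-1]); return im,cam(n,o)
E
python3 - <<'E'
from h import *
o=ctrl.get_obs(); print(o['tool_pos'],o['tool_rot'],R.from_rotvec(o['tool_rot']).as_matrix().round(3),ctrl.grip_depth)
for n in('scene','side','wrist'):
    im,c=snap(n,n+'0.png'); print(n,c[0].round(1).tolist(),c[2].round(3).tolist())
E
```

```text
[6.24378857e-01 7.67778075e-05 2.30068917e-01] [-1.2105055   1.21084933 -1.208053  ] [[-0.    -0.002  1.   ]
 [-1.     0.    -0.   ]
 [-0.    -1.    -0.002]] 0.0187
scene [[417.4, 0.0, 319.7], [0.0, 417.4, 200.0], [0.0, 0.0, 1.0]] [[-0.224, -0.732, 0.643, 1.288], [0.974, -0.166, 0.151, 0.156], [-0.003, 0.661, 0.751, 0.961], [0.0, 0.0, 0.0, 1.0]]
side [[468.8, 0.0, 322.3], [0.0, 468.8, 196.2], [0.0, 0.0, 1.0]] [[-0.126, 0.547, -0.827, -0.646], [-0.992, -0.06, 0.111, 0.179], [0.011, 0.835, 0.55, 0.882], [0.0, 0.0, 0.0, 1.0]]
wrist [[305.7, 0.0, 317.2], [0.0, 305.7, 200.6], [0.0, 0.0, 1.0]] [[1.0, -0.0, 0.002, 0.624], [-0.0, 0.958, 0.287, 0.073], [-0.002, -0.287, 0.958, 0.373], [0.0, 0.0, 0.0, 1.0]]
```

View pics/scene0.png

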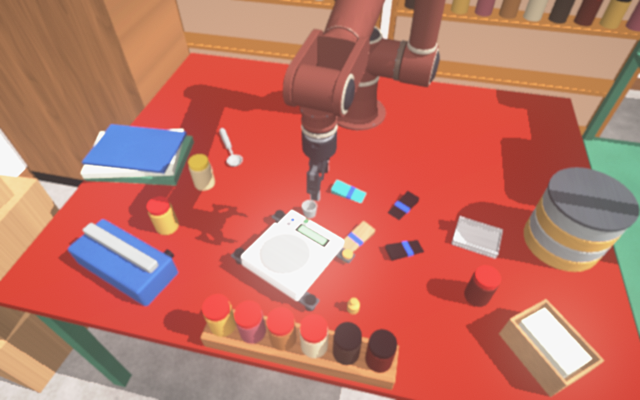

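View pics/wrist0.png

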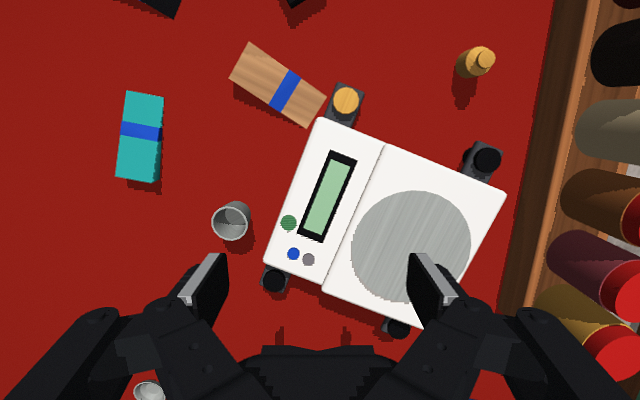

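```bash
cat > wf.py <<'E'
from h import *
from scipy.optimize import least_squares
WC=np.array([[-50,22,20.2],[-50,-22,20.2],[50,-22,1.2],[50,22,1.2],[7,22,9.37],[7,-22,9.37]])/1e3 # corners, band edges mid
def wpts(p,P=WC):
    c,s=np.cos(p[2]),np.sin(p[2]); return np.c_[P[:,0]*c-P[:,1]*s+p[0],P[:,0]*s+P[:,1]*c+p[1],P[:,2]]
def fit(c,uv,idx,p0):
    r=least_squares(lambda p:(proj(c,wpts(p)[idx])-uv).ravel(),p0); return r.x,np.abs(r.fun).max()
E
python3 - <<'E'
from wf import *
im=cv2.imread('pics/wrist0.png')
c=cam('wrist')
# subpixel-ish: wood+blue hull
crop=im[20:160,205:385]; cv2.imwrite('pics/z1.png',cv2.resize(crop,None,fx=4,fy=4,interpolation=cv2.INTER_CUBIC))
uv=np.array([[248,42],[229,78],[307,129],[326,95]],float)
p,e=fit(c,uv,[0,1,2,3],[.55,.2,-.5]); print('wedge',p,e)
print('head',ray(c,[[346,100]],.041-.007))
E
```

```text
wedge [ 0.5808169   0.09679694 -0.57133009] 1.0156321459007245
head [[0.6539555  0.08259498 0.034     ]]
```

View pics/z1.png

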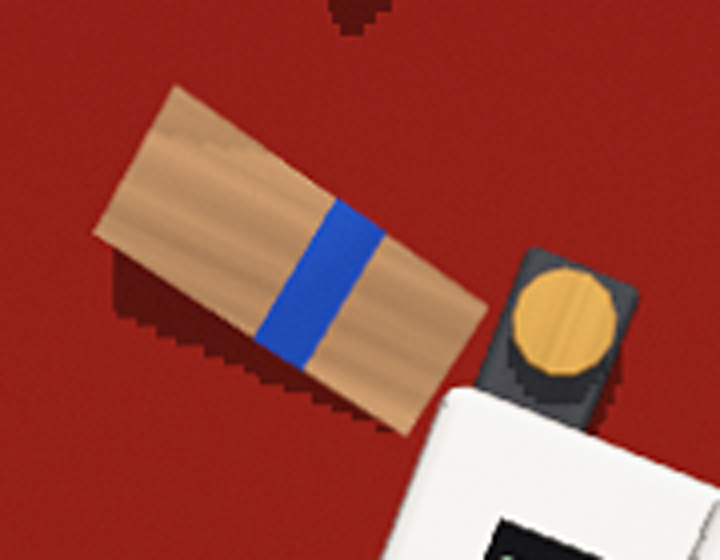

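Run:
```python
from wf import *
c=cam('wrist')
uv=np.array([[249,41.3],[228.3,78.2],[307,129.2],[327,96.2]])
p,e=fit(c,uv,[0,1,2,3],[.55,.2,-.5]); print('wedge',p.round(4),e)
H=ray(c,[[346.2,100.2]],.0315)[0]
FR=ray(c,[[274,279]],.041)[0]; BL=ray(c,[[487,159]],.041)[0]; BR=ray(c,[[397,328]],.04)[0]
print('H',H,'FR',FR,'BL',BL,'BR',BR)
ey=(H-FR)[:2]; yaw=np.arctan2(-ey[0],ey[1]); ex=(BL-H)[:2]; print('yaw',yaw,np.arctan2(ex[1],ex[0]),np.linalg.norm(ey),np.linalg.norm(ex))
Rb=np.array([[np.cos(yaw),-np.sin(yaw)],[np.sin(yaw),np.cos(yaw)]])
F=H[:2]-.0023*Rb@[-.804,.594]; print('foot',F)
print('corner',ray(c,[[318,118]],.05),'cup',ray(c,[[230,222]],.038),'cupbase',ray(c,[[245,240]],0))
d=np.array([np.cos(p[2]),np.sin(p[2])]);n=np.array([-d[1],d[0]])
b=p[:2]+.007*d; print('band',b,'along',(F-b)@d,'lat',(F-b)@n)
s=p[:2]-.015*d-.022*n
print('side contact',s,'TCP start 30 off',s-.030*n)
# cross-check in scene/side
for k in('scene','side'):
    cc=cam(k); print(k,proj(cc,np.vstack([wpts(p)[:4],np.r_[H]])).round(1).tolist())
# side/scene crops
s0=cv2.imread('pics/scene0.png')[180:300,290:450]; s1=cv2.imread('pics/side0.png')
q=proj(cam('side'),H)[0].astype(int); a=s1[max(q[1]-60,0):q[1]+60,q[0]-80:q[0]+80]; print('side crop origin',q[0]-80,max(q[1]-60,0))
f=lambda x:cv2.resize(x,(640,480))[:290]
cv2.imwrite('pics/z2.png',np.vstack([cv2.resize(s0,(400,300)),cv2.resize(a,(400,300))]))
```

```text
wedge [ 0.5812  0.0966 -0.582 ] 0.3764208699846563
H [0.65439484 0.08246002 0.0315    ] FR [ 0.57015391 -0.12751959  0.041     ] BL [0.81041831 0.02138395 0.041     ] BR [ 0.72818024 -0.20132682  0.04      ]
yaw -0.38152858056529604 -0.3731178330280706 0.22624758244347085 0.16755181002591907
foot [0.65560239 0.08050352]
corner [[0.62430954 0.06451325 0.05      ]] cup [[ 0.52109005 -0.05366566  0.038     ]] cupbase [[ 0.52735056 -0.09356105  0.        ]]
band [0.58700833 0.09271017] along 0.06400994927659735 lat 0.027511333583282876
side contact [0.55653675 0.08642662] TCP start 30 off [0.54004491 0.06136631]
scene [[374.7, 228.3], [363.2, 219.5], [338.6, 243.1], [350.0, 252.5], [347.4, 251.6]]
side [[282.7, 215.9], [295.0, 219.7], [309.9, 208.3], [298.1, 204.8], [298.9, 193.9]]
side crop origin 218 133
```

View pics/z2.png

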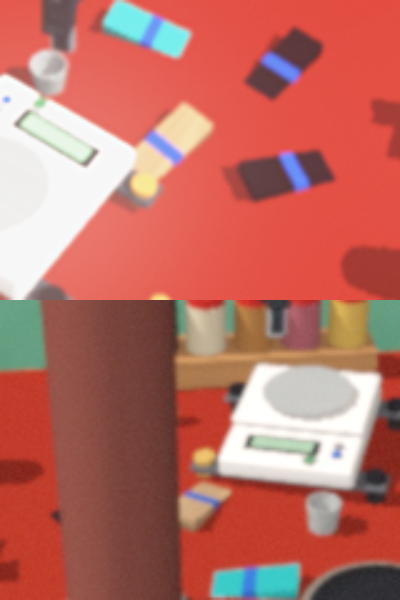

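>>> jog_arm([
  [-22, 0, -30, 0, 0, 0],
  [-22, 0, -29, 0, 0, 0],
  [-20, 0, -29, 0, 0, 0],
  [0, 0, 0, 0, 0.145, 0],
  [0, 0, 0, 0, 0.145, 0],
  [0, 0, 0, 0, 0.146, 0],
  [0, 0, 0, 0, 0.146, 0],
  [0, 40, 0, 0, 0, 0],
  [0, 40, 0, 0, 0, 0],
  [0, 40, 0, 0, 0, 0],
  [0, 40, 0, 0, 0, 0],
  [0, 20, 0, 0, 0, 0],
], grip=20)

```text
t: 1.35
tool_pos: [0.5338, 0.0641, 0.0467]
tool_rot: [-0.882, 1.628, -1.622]
contact_force: [-1.3, 0.7, -0.7]
opening: 0.0201
```

Run:
```python
from wf import *
im,c=snap('wrist','w1.png'); o=ctrl.get_obs(); print(o['t'],o['tool_pos'],o['opening'],o['contact_force'])
p=[.5812,.0966,-.582]; print(proj(c,np.vstack([wpts(p)[:4],[.6544,.0825,.0315]])).round(1).tolist())
print(R.from_rotvec(o['tool_rot']).as_matrix().round(3))
```

```text
1.4 [0.53219892 0.06403097 0.04439121] 0.020044457355782332 [-2.94911111 -1.12484887 -1.04764943]
[[265.4, 104.3], [269.0, 184.8], [432.2, 177.8], [440.0, 105.0], [502.4, 91.4]]
[[-0.55  -0.011  0.835]
 [-0.835  0.    -0.55 ]
 [ 0.006 -1.    -0.009]]
```

View pics/w1.png

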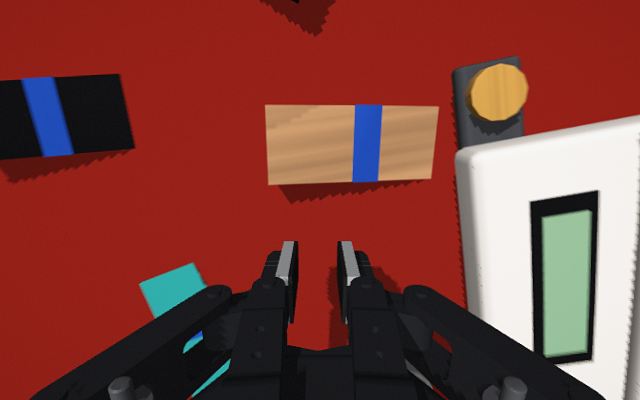

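>>> jog_arm([
  [0, 15, 0, 0, 0, 0],
  [0, 10, 0, 0, 0, 0],
  [0, 0, 0, 0, 0, 0],
  [0, 0, 0, 0, 0, 0],
])

```text
t: 1.8
tool_pos: [0.5377, 0.064, 0.0272]
tool_rot: [-0.874, 1.623, -1.624]
contact_force: [-0.5, -0.2, 0.1]
opening: 0.0202
```

>>> jog_arm([
  [0, 12, 0, 0, 0, 0],
  [0, 11, 0, 0, 0, 0],
  [-8, 0, 0, 0, 0, 0],
  [-5, 0, 0, 0, 0, 0],
  [-4, 0, 0, 0, 0, 0],
  [-4, 0, 0, 0, 0, 0],
  [-4, 0, 0, 0, 0, 0],
  [-4, 0, 0, 0, 0, 0],
  [-4, 0, 0, 0, 0, 0],
  [-4, 0, 0, 0, 0, 0],
  [-3, 0, 0, 0, 0, 0],
  [0, 0, 0, 0, 0, 0],
])

```text
t: 3.0
tool_pos: [0.5592, 0.0978, 0.0034]
tool_rot: [-0.875, 1.623, -1.623]
contact_force: [0.2, -0.3, -0.1]
opening: 0.02
```

Run:
```python
from wf import *
im,c=snap('wrist','w2.png'); o=ctrl.get_obs(); print(o['t'],o['tool_pos'],o['opening'],o['contact_force'])
p=[.5812,.0966,-.582]; print(proj(c,np.vstack([wpts(p)[:4],[.6544,.0825,.0315]])).round(1).tolist())
```

```text
3.05 [0.55905764 0.09762074 0.00327489] 0.020097570554071485 [-0.05620315  0.45508841 -0.98363411]
[[247.2, 204.6], [253.4, 292.7], [446.6, 272.1], [457.6, 193.1], [539.4, 197.6]]
```

View pics/w2.png

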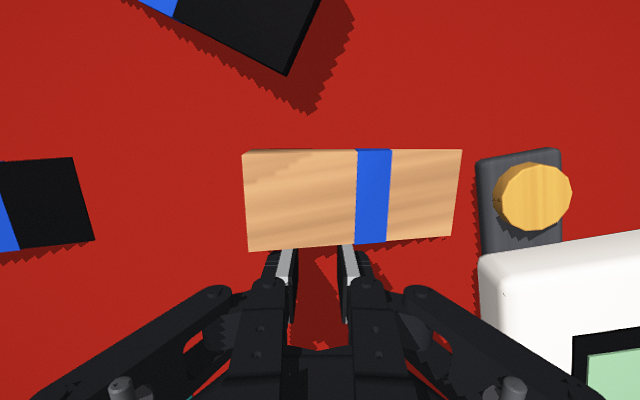

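```bash
cat >> wf.py <<'E'
F=np.array([.6556,.0805])
def rep(p,o):
    d=np.array([np.cos(p[2]),np.sin(p[2])]);n=np.array([-d[1],d[0]]);b=p[:2]+.007*d
    print('p',p.round(4),'along',((F-b)@d*1e3).round(1),'lat',((F-b)@n*1e3).round(1),'foot bearing',np.arctan2(*(F-p[:2])[::-1]))
    t=o['tool_pos'][:2]; print('TCP from thick-end mid (d,n) mm',((t-p[:2]+.05*d)@np.c_[d,n]*1e3).round(1), 'tool x yaw',np.arctan2(*R.from_rotvec(o['tool_rot']).as_matrix()[[1,0],0]))
E
python3 - <<'E'
from wf import *
o=ctrl.get_obs();c=cam('wrist',o)
p,e=fit(c,np.array([[242,155],[248,251],[451,236],[462,149.]]),[0,1,2,3],[.59,.11,-.58]); print(e); rep(p,o)
p,e=fit(c,np.array([[248,251],[451,236],[462,149.],[374.5,149],[370,243]]),[1,2,3,4,5],[.59,.11,-.58]); print(e); rep(p,o)
print(ray(c,[[537,197]],.0315))
E
```

```text
0.7949786813609023
p [ 0.5922  0.1149 -0.5841] along 64.8 lat 6.2 foot bearing -0.4976373900274508
TCP from thick-end mid (d,n) mm [ 31.9 -32.7] tool x yaw -2.152558655526632
1.9306427167014135
p [ 0.5923  0.1151 -0.585 ] along 64.9 lat 6.1 foot bearing -0.5006671466305989
TCP from thick-end mid (d,n) mm [ 32. -33.] tool x yaw -2.152558655526632
[[0.653425   0.08322802 0.0315    ]]
```

>>> jog_arm([
  [-3, 0, 0, 0, 0, 0],
  [-3, 0, 0, 0, 0, 0],
  [0, 0, 0, 0, 0, 0],
  [10, 0, 0, 0, 0, 0],
  [5, -15, 0, 0, 0, 0],
  [0, -30, 0, 0, 0, 0],
  [0, -25, 0, 0, 0, 0],
  [0, 0, -32, 0, 0, 0],
  [-24, 0, -32, 0, 0, 0],
  [-24, 0, 0, 0, 0, 0],
], grip=12)

```text
t: 4.05
tool_pos: [0.5238, 0.1661, 0.0727]
tool_rot: [-0.878, 1.625, -1.623]
contact_force: [0.4, 0.7, 0.7]
opening: 0.0119
```

>>> jog_arm([
  [0, 0, 0, 0, 0.143, 0],
  [0, 0, 0, 0, 0.143, 0],
  [0, 0, 0, 0, 0.143, 0],
  [0, 0, 0, 0, 0.143, 0],
  [0, 0, 0, 0, 0.143, 0],
  [0, 0, 0, 0, 0.143, 0],
  [0, 0, 0, 0, 0.143, 0],
  [0, 0, 0, 0, 0.143, 0],
  [0, 0, 0, 0, 0.143, 0],
  [0, 0, 0, 0, 0.143, 0],
  [0, 0, 0, 0, 0.141, 0],
  [0, 0, 0, 0, 0, 0],
])

```text
t: 5.25
tool_pos: [0.5266, 0.1646, 0.0731]
tool_rot: [-0.566, -1.89, 1.891]
contact_force: [-0.1, 0.6, -0.3]
opening: 0.012
```

Run:
```python
from wf import *
im,c=snap('wrist','w3.png'); o=ctrl.get_obs(); print(o['t'],o['tool_pos'],o['opening'],o['contact_force'])
p=[.5957,.1201,-.585];rep(np.array(p),o); print(proj(c,np.vstack([wpts(p)[:4],[.6544,.0825,.0315]])).round(1).tolist())
```

```text
5.3 [0.52662509 0.16467916 0.073192  ] 0.012150882080754379 [0.22311609 0.39329003 0.47779632]
p [ 0.5957  0.1201 -0.585 ] along 64.8 lat 0.1 foot bearing -0.5841401275835346
TCP from thick-end mid (d,n) mm [-32.2  -1. ] tool x yaw 2.5618678032905304
[[281.4, 173.4], [348.8, 173.6], [350.6, 10.5], [280.2, 10.3], [313.0, -49.9]]
```

View pics/w3.png

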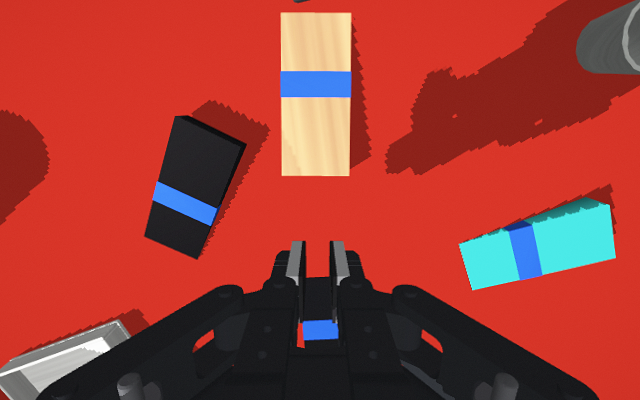

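Run:
```python
from wf import *
o=ctrl.get_obs();c=cam('wrist',o)
p=np.array([.5957,.1201,-.585]);d=np.array([np.cos(p[2]),np.sin(p[2])]);n=np.array([-d[1],d[0]])
rel=lambda P:((P[:,:2]-p[:2]+.05*d)@np.c_[d,n]*1e3).round(0).tolist()
print('between',rel(ray(c,[[305,335],[338,325]],.01)))
T0=dict(o); 
# w2 pose
o2=dict(tool_pos=np.array([.55906,.09762,.00327]),tool_rot=np.array([-.875,1.623,-1.623])); c2=cam('wrist',o2)
print('w2 black',rel(ray(c2,[[73,157],[95,240]],.015)), rel(ray(c2,[[5,205]],.01)),'black2 corner',rel(ray(c2,[[286,76],[320,0]],.01)))
print('w3 black left',rel(ray(c,[[181,116],[245,144],[198,258],[145,236]],.015)),'teal',rel(ray(c,[[460,243],[472,290]],.01)))
```

```text
between [[-136.0, 8.0], [-126.0, -19.0]]
w2 black [[-75.0, 14.0], [-73.0, -26.0]] [[-119.0, -10.0]] black2 corner [[19.0, 47.0], [33.0, 75.0]]
w3 black left [[36.0, 86.0], [18.0, 46.0], [-64.0, 86.0], [-47.0, 123.0]] teal [[-54.0, -107.0], [-94.0, -123.0]]
```

>>> jog_arm([
  [0, 30, -1, 0, 0, 0],
  [0, 25, 0, 0, 0, 0],
  [0, 14, 0, 0, 0, 0],
  [-8, 0, 0, 0, 0, 0],
  [-7, 0, 0, 0, 0, 0],
  [-4, 0, 0, 0, 0, 0],
  [-4, 0, 0, 0, 0, 0],
  [-4, 0, 0, 0, 0, 0],
  [-4, 0, 0, 0, 0, 0],
  [-4, 0, 0, 0, 0, 0],
  [-4, 0, 0, 0, 0, 0],
  [0, 0, 0, 0, 0, 0],
])

```text
t: 6.5
tool_pos: [0.5601, 0.1446, 0.0042]
tool_rot: [-0.566, -1.89, 1.89]
contact_force: [-1.0, 0.6, 1.1]
opening: 0.0119
```

Run:
```python
from wf import *
im,c=snap('wrist','w4.png'); o=ctrl.get_obs(); print(o['t'],o['tool_pos'],o['opening'],o['contact_force'])
p=np.array([.5957,.1201,-.585]);rep(p,o)
```

```text
6.55 [0.5600703  0.14457585 0.00423512] 0.01221237507637909 [-1.68204482  1.20927273  1.02240909]
p [ 0.5957  0.1201 -0.585 ] along 64.8 lat 0.1 foot bearing -0.5841401275835346
TCP from thick-end mid (d,n) mm [6.8 0.7] tool x yaw 2.55936514226276
```

View pics/w4.png

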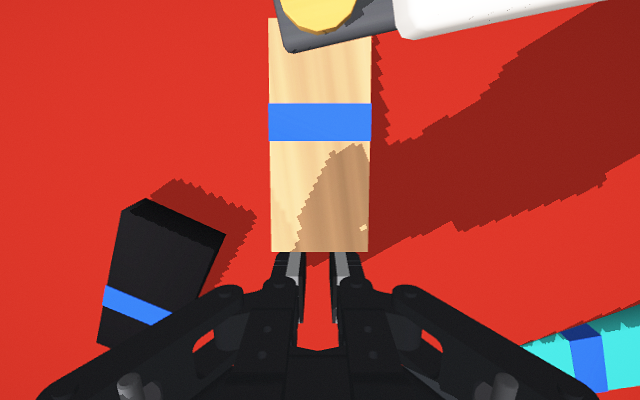

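Run:
```python
from wf import *
o=ctrl.get_obs();c=cam('wrist',o)
p,e=fit(c,np.array([[271,252],[368,252],[268.5,122.5],[371.5,121.5]]),[0,1,4,5],[.61,.11,-.58]); print(e); rep(p,o)
print('finger band px of head',proj(c,[[*F,.01],[.6540,.0828,.0315]]))
```

```text
1.5616917270140789
p [ 0.6094  0.1102 -0.5821] along 47.9 lat 0.6 foot bearing -0.5714721985642041
TCP from thick-end mid (d,n) mm [-10.1   1.6] tool x yaw 2.55936514226276
finger band px of head [[318.58373037  -1.62594012]
 [315.66699004 -15.16339911]]
```

>>> jog_arm([
  [-4, 0, 0, 0, 0, 0],
  [-4, 0, 0, 0, 0, 0],
  [-4, 0, 0, 0, 0, 0],
  [-4, 0, 0, 0, 0, 0],
  [-4, 0, 0, 0, 0, 0],
  [-4, 0, 0, 0, 0, 0],
  [-4, 0, 0, 0, 0, 0],
  [-4, 0, 0, 0, 0, 0],
  [-3, 0, 0, 0, 0, 0],
  [0, 0, 0, 0, 0, 0],
  [0, 0, 0, 0, 0, 0],
])

```text
t: 7.65
tool_pos: [0.5901, 0.125, 0.0046]
tool_rot: [-0.568, -1.891, 1.891]
contact_force: [0.4, 0.8, 0.1]
opening: 0.0124
```

Run:
```python
from wf import *
im,c=snap('wrist','w5.png'); o=ctrl.get_obs(); print(o['t'],o['tool_pos'],o['opening'],o['contact_force'])
p=np.array([.6094,.1102,-.5821]);rep(p,o)
K=c
s=cv2.imread('pics/scene0.png'); im2,_=snap('scene','s5.png'); a=s[180:310,230:380]; b=im2[180:310,230:380,::-1]
cv2.imwrite('pics/v5.png',np.hstack([im[:,:,::-1][:, 180:470],np.vstack([cv2.resize(x,(230,200)) for x in(a,b)])]))
```

```text
7.7 [0.59004789 0.12511387 0.00472113] 0.011897479296990306 [0.6206611  0.53145018 0.83087837]
p [ 0.6094  0.1102 -0.5821] along 47.9 lat 0.6 foot bearing -0.5713374798336278
TCP from thick-end mid (d,n) mm [25.6  1.8] tool x yaw 2.5594125448490486
```

View pics/v5.png

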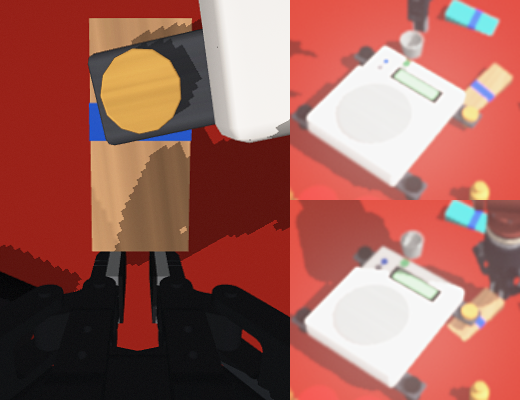

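Run:
```python
from wf import *
o=ctrl.get_obs();c=cam('wrist',o)
p,e=fit(c,np.array([[270.5,251],[368.5,251],[269,122],[372,122]]),[0,1,4,5],[.64,.09,-.58]); print(e); rep(p,o)
H=ray(c,[[321,90]],.0385); print('head',H)
d=np.array([np.cos(p[2]),np.sin(p[2])]); n=np.array([-d[1],d[0]])
b=p[:2]+.007*d; print('head rel band',(H[0,:2]-b)@np.c_[d,n])
print(ray(c,[[320,122]],.0094),b)
```

```text
1.7211671475551498
p [ 0.6392  0.0906 -0.5864] along 12.2 lat 0.7 foot bearing -0.5508939281499946
TCP from thick-end mid (d,n) mm [-10.2   1.5] tool x yaw 2.5594022792282343
head [[0.6547981  0.08034401 0.0385    ]]
head rel band [0.01166048 0.00010895]
[[0.64509058 0.08684381 0.0094    ]] [0.64502505 0.08670532]
```

>>> jog_arm([
  [-3, 0, 0, 0, 0, 0],
  [-3, 0, 0, 0, 0, 0],
  [-3, 0, 0, 0, 0, 0],
  [-2, 0, 0, 0, 0, 0],
  [-1, 0, 0, 0, 0, 0],
  [0, 0, 0, 0, 0, 0],
  [0, 0, 0, 0, 0, 0],
])

```text
t: 8.45
tool_pos: [0.5995, 0.1187, 0.0043]
tool_rot: [-0.567, -1.891, 1.891]
contact_force: [-2.1, 2.2, 2.5]
opening: 0.012
```

Run:
```python
from wf import *
im,c=snap('wrist','w6.png'); o=ctrl.get_obs(); print(o['t'],o['tool_pos'],o['opening'],o['contact_force'])
rep(np.array([.6392,.0906,-.5864]),o)
im2,_=snap('scene','s6.png'); b=im2[190:310,230:370,::-1]
cv2.imwrite('pics/v6.png',np.hstack([im[:,:,::-1][:, 180:470],cv2.resize(b,(466,400),interpolation=cv2.INTER_CUBIC)]))
```

```text
8.5 [0.5995355  0.11866476 0.00427024] 0.0118420014465918 [-2.43736727  2.73797044  2.27595448]
p [ 0.6392  0.0906 -0.5864] along 12.2 lat 0.7 foot bearing -0.5519951185698523
TCP from thick-end mid (d,n) mm [1.4 1.4] tool x yaw 2.5593767092370956
```

View pics/v6.png

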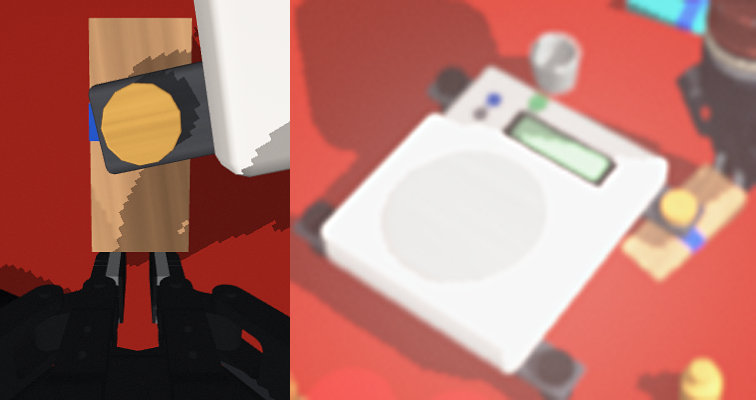

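Run:
```python
from wf import *
o=ctrl.get_obs();c=cam('wrist',o)
for z in(.039,.041):
  H=ray(c,[[321,123.5]],z)[0,:2]; b=ray(c,[[320,122]],.0094)[0,:2]; d=np.array([np.cos(.5864),-np.sin(.5864)]); print(H,b,(H-b)@d)
```

```text
[0.65523867 0.07989944] [0.65473721 0.08036367] 0.0006745726350971815
[0.6553251  0.07986914] [0.65473721 0.08036367] 0.0007633326478588556
```

>>> jog_arm([
  [3, 0, 0, 0, 0, 0],
  [7, 0, 0, 0, 0, 0],
  [10, 0, 0, 0, 0, 0],
  [0, -20, 0, 0, 0, 0],
  [0, -40, 0, 0, 0, 0],
  [0, -40, 0, 0, 0, 0],
  [0, -40, 0, 0, 0, 0],
  [-20, -10, 0, 0, 0, 0],
  [-20, 0, 0, 0, 0, 0],
  [0, 0, 0, 0, 0, 0],
  [0, 0, 0, 0, 0, 0],
])

```text
t: 9.65
tool_pos: [0.6151, 0.1079, 0.1535]
tool_rot: [-0.565, -1.889, 1.89]
contact_force: [0.2, 0.4, 0.2]
opening: 0.0119
```

Run:
```python
from wf import *
im,c=snap('wrist','w7.png'); o=ctrl.get_obs(); print(o['t'],o['tool_pos'],o['contact_force'])
p=np.array([.6492,.0842,-.5864]); print(proj(c,np.vstack([wpts(p),[*F,.041]])).round(1).tolist())
```

```text
9.7 [0.61482706 0.10811575 0.15326541] [ 0.30819949 -0.76227137 -0.74854106]
[[294.3, 198.4], [341.0, 198.5], [342.2, 87.4], [293.9, 87.2], [294.1, 135.8], [341.7, 136.0], [317.4, 138.8]]
```

View pics/w7.png

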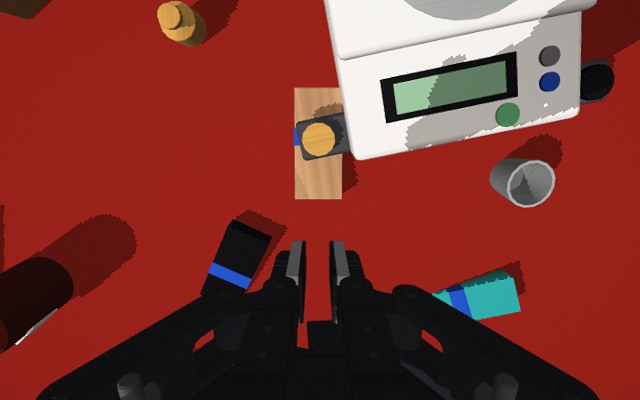

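```bash
python3 -c "
from station import ctrl
print(ctrl.finish_job())"
```

```text
the job is handed in; nothing more can be done
None
```

The wedge is under the brass foot with the foot on the blue band, and I handed the job in at about 9.7 s. No verdict was reported.

- **What I did:** I pushed the wedge about 27 mm sideways with two fingertips to line it up with the foot. Then I went round to its thick end and slid it in, about 65 mm along its length. I backed off and lifted clear afterwards.
- **Foot on the band:** the last close view before backing off put the foot's screw head about 1 mm from the middle of the band, both along and across the wedge. The calibration is only good to about 2 mm, and I worked out that the balance stays within the level limit for roughly ±10 mm along the wedge.
- **After retreating:** the final wrist picture showed the wedge and the head within 1–2 pixels of where I expected them. The balance had moved no more than a few mm, nothing looked disturbed in the views I checked, and the fingers were touching nothing.
- **What I did not measure:** I never measured the balance's tilt or the load on the foot; I inferred level from where the foot sits on the band. Earlier on, estimates of the foot's position differed by up to about 3 mm, and the last close views settled it.

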